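# Draw the loop plug from the deep bore with the pull hook

### The arm

A 6-joint arm with a two-finger parallel gripper is mounted at the origin on a cart in front of the work surface, level with it; the furniture and walls round the work are solid. World frame = base frame: x ahead of the robot, y to its left, z up, the work surface at z = 0. Lengths are in mm, angles in rad, forces in N, time in s.
With the tool pointing down it reaches from about 150 to 775 mm from the base axis. Payload 6.1 kg.
Tool frame: the origin (TCP) lies between the finger pads; the fingertips stand 22 mm ahead of it and the grasp point (between the pads) lies 3 mm ahead of it; y points along the fingers, x is the direction in which the jaws open and shut, and the axes are right-handed (so a half turn about y gives the same grasp; the last joint's range is limited). The gripper opens to 85 mm and grips with 20 to 120 N. Pads are 22 mm wide; open, the fingers measure 114 mm over their backs; the gripper's body (76 mm by 85 mm) begins 54 mm behind the grasp point. The pads swing forward as they close: fully open they stand 13 mm farther back than shut.
Start: joints at [-1.125, 0.126, -0.04, 1.405, 0, 1.571], TCP at [226.361, -473.676, 253.295] pointing down, gripper open.
Joint ranges: [-2.72, 2.72], [-0.95, 1.95], [-1.27, 1.35], [-1.78, 2.02], [-1.46, 1.47], [-3.14, 3.14]. Speed limits (rad/s): [2.39, 2.39, 3.01, 3.14, 3.14, 3.14].

### API

Orientations are given as a unit quaternion [w, x, y, z].
In Python, from station import manip gives the robot as it stands. Calls block until the motion is done:
- manip.move_to(position, orientation): joint-space move of the TCP to a pose.
- manip.servo_line(position, max_speed=150, frame=None): straight line of the TCP; frame=None keeps the orientation; max_speed is the mean speed in mm/s.
- manip.goto_joints(angles): joint-space move.
- manip.set_gripper(opening): finger opening in mm; the grip force is fixed at half the most; returns when the fingers have stopped.
- manip.pause(seconds).
- manip.ik(position, orientation): joint angles nearest the present ones, or None.
- manip.get_obs(): the state.
- manip.read_camera(name): name is "scene" or "top" or "wrist"; returns a dict with "image" (400x640x3 uint8, red, green, blue), "mtx" (3x3 intrinsics, pixels), "rvec" (rotation vector, rad) and "tvec" (3), from world to camera coordinates, as OpenCV has them. Camera axes: x right, y down, z forward; pixel columns grow to the right and rows downward; lengths in mm; the calibration is good to about 2 mm. The wrist camera is an equidistant fisheye: a pixel r from the principal point sees the ray r / f radians off the axis. A picture is of the moment at which its call begins. There is no depth.
A pose or a line that the arm cannot do raises manip.PlanningError and nothing moves.
- manip.finish_job(): hands the job in, once; it reports no verdict.
The state is a dict: "clock": time; "qpos": joint angles; "joint_vel": joint speeds; "effort": joint torques, N m; "eef_pos": TCP position; "ee_rot": TCP orientation; "wrist_force": force on the tool from outside, world axes, zero at the start; "wrist_torque": the same for the moment, N m; "finger_gap": finger opening in mm.
Only numpy, scipy, OpenCV 4.12 (cv2) and the standard library are available. Lean on these libraries where they do the work, as an engineer would, in place of code of your own. Each camera call takes 0.05 s, during which the arm holds its last target.

### The job

Take the pull hook from its rack, catch the wire loop of the steel plug that sits deep in the wooden block, and draw that plug out of its bore with the hook, never touching it with the gripper. Set it down gently, standing upright near the middle of the log slice that lies right beside the wooden block, unhook it, and hang the hook back upright in its place in the rack. Leave the plain plug in its bore.

Things in the scene. Friction and masses are not known exactly. Their poses are not given: they have to be found in the camera images.
- hook_handle (a point): Pull hook hung upright in a rack (top 118 mm up; straight up lifts it out). Point: centre of its wooden handle, 34 (x) x 24 (y) x 66 mm; x: way the hook points, to the rack's open front. Below it: 50 mm collar, underside at -39 mm, resting on the rack; 6 mm shank down the axis to a 6 mm foot, centre line at -134 mm, 18 mm long along +x, its end turned up to -124 mm. Rack slot 24 mm wide. 0.12 kg.
- plug_loop (a point): Loose steel plug, about 0.3 kg, in one of the two bores: a disc 60 mm across, 26 mm high, with an upright arch of 5 mm wire on it, opening 34 mm wide (its y) and 28 mm high. Point: centre of the opening, 40 mm above the plug's underside, 14 mm below the underside of the wire's top; z up, x passes through the loop (both ways alike). In the bore the loop's top is 51 mm below the block's top.
- plain_top (a point): Plain steel plug without loop, 60 mm across, 45 mm high; point: centre of its top. It stands in the other bore of the same fixed beech block, 200 x 108 mm, 120 mm high. The block's two bores are 76 mm wide, 110 mm deep (floor 10 mm over the bench), 92 mm apart along its length; either may hold either plug.
- log_slice: Round slice of a log with bark, lying flat and fixed on the bench top just right (-y) of the block (not the slices far to the left), about 300 x 292 mm, its flat top 68 mm over the bench; origin at the centre of its underside.
Mind the look-alikes: they are no part of the job. Leave any blue or green look-alike of the part that bears plug_loop alone.

How it is judged:
By the outcome, as a careful person would: the job done as asked, in the order asked, and still so for the second after the job is handed in, with the robot touching nothing.
It also fails if it takes over 58 s, if anything falls off the work surface, if the arm or the gripper's body presses on something with over 40 N, if the wrist force passes 120 N, or if a joint passes its speed limit or range.

## Working session

There is one attempt and no reset: what is moved stays moved. The work goes in short steps, each a Python script; the robot and the scene stay as the last script left them, time stands still between calls to the robot, and variables do not carry over. Pictures are saved under pics/ and viewed, and the job is handed in when it is done.

```bash
ls; mkdir -p pics
cat > h.py <<'E'
import numpy as np, cv2
from station import manip
def snap(name,fn,scale=1,crop=None):
    d=manip.read_camera(name); im=d["image"][:,:,::-1].copy()
    cv2.imwrite("pics/raw_"+fn+".png",im); np.savez("pics/"+fn+".npz",mtx=d["mtx"],rvec=d["rvec"],tvec=d["tvec"])
    cv2.imwrite("pics/"+fn+".png",im); return d
def crop(fn,out,x0,y0,x1,y1,s):
    im=cv2.imread("pics/raw_"+fn+".png")[y0:y1,x0:x1]
    cv2.imwrite("pics/"+out+".png",cv2.resize(im,None,fx=s,fy=s,interpolation=cv2.INTER_CUBIC))
def cam(fn):
    z=np.load("pics/"+fn+".npz"); R=cv2.Rodrigues(z["rvec"])[0]; return z["mtx"],R,z["tvec"].reshape(3)
def ray(fn,u,v,fish=False):
    K,R,t=cam(fn)
    x=(u-K[0,2])/K[0,0]; y=(v-K[1,2])/K[1,1]
    if fish:
        r=np.hypot(x,y); d=np.array([np.sin(r)*x/r,np.sin(r)*y/r,np.cos(r)])
    else: d=np.array([x,y,1.])
    return -R.T@t, R.T@(d/np.linalg.norm(d))
def onz(fn,u,v,z,fish=False):
    c,d=ray(fn,u,v,fish); return c+d*(z-c[2])/d[2]
def proj(fn,p,fish=False):
    K,R,t=cam(fn); q=R@np.array(p,float)+t
    if fish:
        th=np.arctan2(np.hypot(q[0],q[1]),q[2]); n=np.hypot(q[0],q[1]); return np.array([K[0,2]+K[0,0]*th*q[0]/n,K[1,2]+K[1,1]*th*q[1]/n])
    return np.array([K[0,0]*q[0]/q[2]+K[0,2],K[1,1]*q[1]/q[2]+K[1,2]])
def tri(*obs):
    A=np.zeros((3,3));b=np.zeros(3)
    for o in obs:
        c,d=ray(*o); M=np.eye(3)-np.outer(d,d); A+=M;b+=M@c
    p=np.linalg.solve(A,b)
    print([np.round(np.linalg.norm((np.eye(3)-np.outer(d,d))@(p-c)),1) for c,d in [ray(*o) for o in obs]])
    return p
E
python3 - <<'E'
from h import *
for n in("scene","top","wrist"): snap(n,n+"0")
for n in("scene0","top0","wrist0"):
    K,R,t=cam(n); print(n,K.round(1).tolist(),(-R.T@t).round(),R.round(2).tolist())
o=manip.get_obs(); print(o)
E
```

```text
pics
scene0 [[362.3, 0.0, 314.7], [0.0, 362.3, 197.1], [0.0, 0.0, 1.0]] [1120.  657.  888.] [[-0.74, 0.67, -0.02], [0.46, 0.49, -0.74], [-0.49, -0.56, -0.67]]
top0 [[366.3, 0.0, 322.9], [0.0, 366.3, 195.5], [0.0, 0.0, 1.0]] [ 343.   -4. 1156.] [[-0.03, -1.0, -0.02], [-0.98, 0.03, -0.18], [0.18, 0.01, -0.98]]
wrist0 [[309.7, 0.0, 318.7], [0.0, 309.7, 199.7], [0.0, 0.0, 1.0]] [ 291. -442.  372.] [[0.43, -0.9, -0.0], [-0.86, -0.41, 0.29], [-0.26, -0.12, -0.96]]
{'clock': 0.15, 'qpos': array([-1.12497339e+00,  1.26265290e-01, -4.03871317e-02,  1.40542131e+00,
       -1.59854615e-05,  1.57076877e+00]), 'joint_vel': array([ 0.00011533, -0.00186464,  0.00443639,  0.00023922, -0.00054268,
       -0.00071558]), 'effort': array([-9.08598740e-04, -4.36275387e+01,  3.53150225e+01,  1.36467189e-02,
        5.82368807e-05,  1.47822055e-05]), 'eef_pos': array([ 226.24594116, -473.4135162 ,  252.68974892]), 'ee_rot': array([ 0.59840512, -0.59793297,  0.37747072, -0.3767006 ]), 'wrist_force': array([0.65903028, 0.33246477, 0.29208984]), 'wrist_torque': array([ 0.01108448, -0.01630167, -0.02066938]), 'finger_gap': 85.44171369166332}
```

View pics/scene0.png

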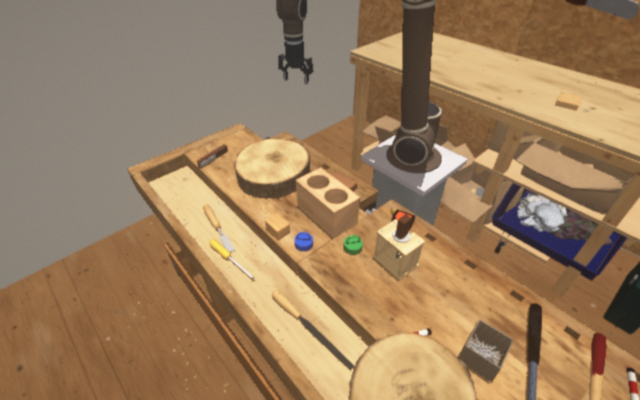

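View pics/top0.png

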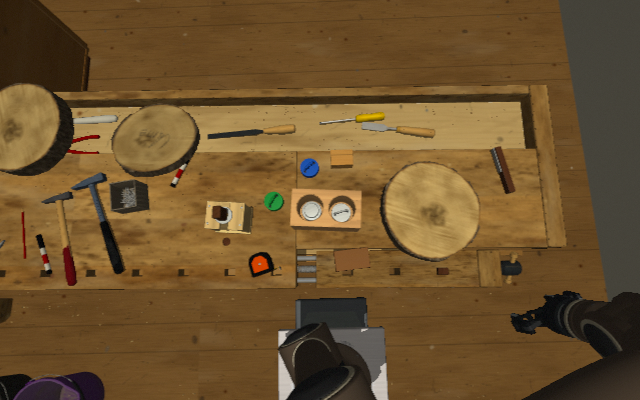

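View pics/wrist0.png

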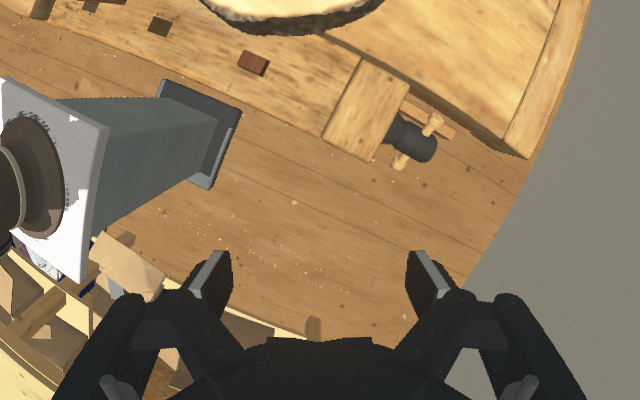

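Run:
```python
from h import *
crop("top0","c1",195,150,375,290,4.4)
crop("scene0","c2",285,150,445,290,5)
```

```text
(no output)
```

View pics/c1.png

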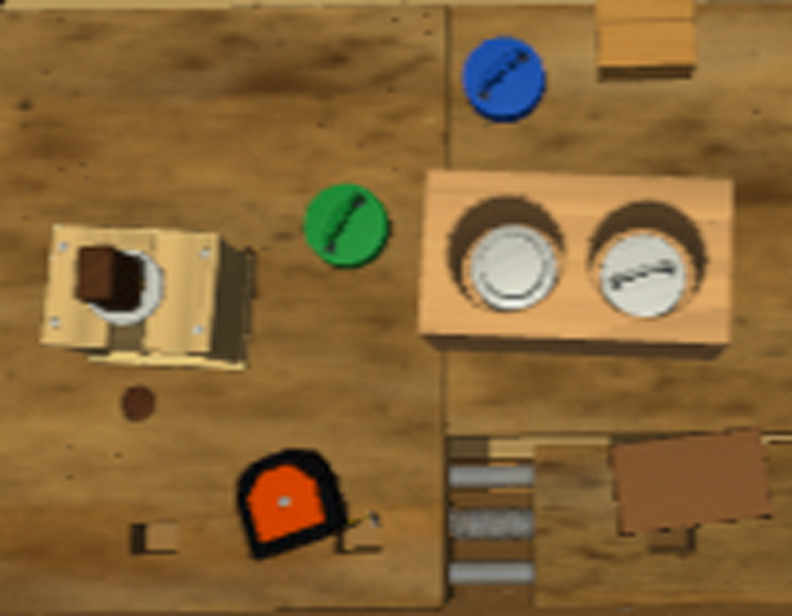

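View pics/c2.png

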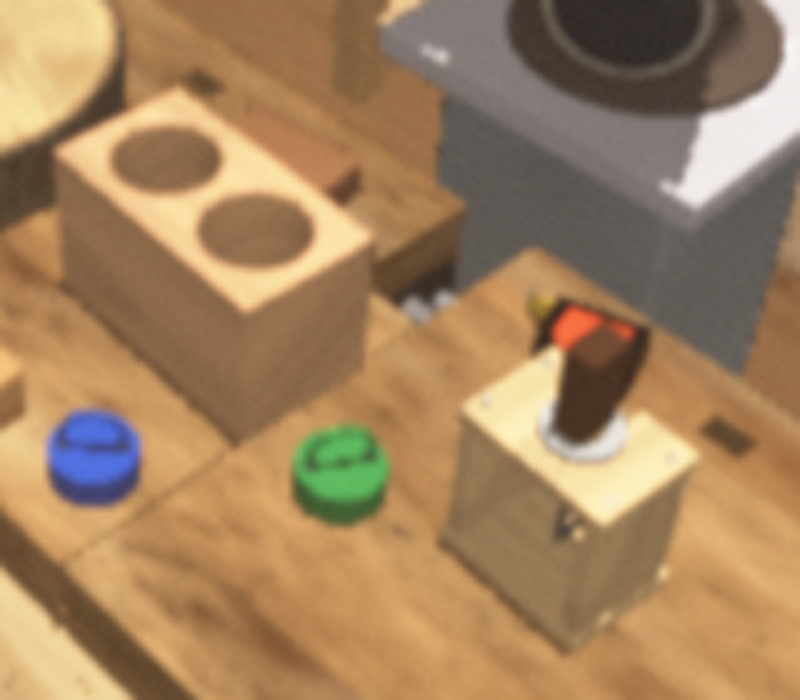

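Run:
```python
from h import *
f=lambda u,v,z:print((u,v),onz("top0",195+u/4.4,150+v/4.4,z).round(1))
print("block top");[f(u,v,120) for u,v in((427,171),(733,180),(731,343),(419,333))]
print("plain, loop plug");f(512,268,55);f(644,275,36)
print("loop ends z64");f(610,282,66);f(673,268,66)
print("bores");f(506,240,120);f(648,244,120)
print("rack top z118");[f(u,v,118) for u,v in((55,226),(218,235),(212,352),(42,343))]
print("handle top z190");[f(u,v,190) for u,v in((80,248),(113,247),(113,300),(78,302))]
print("collar z~121");f(125,287,122)
print("base");[f(u,v,0) for u,v in((255,250),(243,368),(90,358))]
g=lambda u,v,z:print((u,v),onz("scene0",285+u/5,150+v/5,z).round(1))
print("scene block");[g(u,v,120) for u,v in((55,155),(180,88),(373,243),(246,311))];
print("rack");[g(u,v,118) for u,v in((462,410),(606,524),(697,457),(555,348))]
print("handle top");[g(u,v,190) for u,v in((568,352),(598,327),(640,345),(612,375))]
print("slice top z68")
for u,v in((382,210),(480,212),(433,162),(431,260),(432,213)):print(onz("top0",u,v,68).round(1))
```

```text
block top
(427, 171) [559.  100.3 120. ]
(733, 180) [ 546.6 -100.   120. ]
(731, 343) [440.1 -93.7 120. ]
(419, 333) [452.5 106.8 120. ]
plain, loop plug
(512, 268) [502.4  49.   55. ]
(644, 275) [497.4 -42.5  36. ]
loop ends z64
(610, 282) [489.1 -18.1  66. ]
(673, 268) [497.5 -61.3  66. ]
bores
(506, 240) [511.5  49.4 120. ]
(648, 244) [506.  -42.9 120. ]
rack top z118
(55, 226) [530.3 345.8 118. ]
(218, 235) [520.9 238.2 118. ]
(212, 352) [444.4 241.2 118. ]
(42, 343) [453.5 352.  118. ]
handle top z190
(80, 248) [503.1 305.8 190. ]
(113, 247) [503.1 285.6 190. ]
(113, 300) [470.6 284.8 190. ]
(78, 302) [470.  306.1 190. ]
collar z~121
(125, 287) [487.9 297.5 122. ]
base
(255, 250) [529.3 238.5   0. ]
(243, 368) [443.8 246.5   0. ]
(90, 358) [454.2 357.3   0. ]
scene block
(55, 155) [553.6 -89.7 120. ]
(180, 88) [443.1 -86.6 120. ]
(373, 243) [463.1 114.2 120. ]
(246, 311) [563.9 103.7 120. ]
rack
(462, 410) [528.5 244.2 118. ]
(606, 524) [534.9 350.8 118. ]
(697, 457) [460.  355.7 118. ]
(555, 348) [450.7 248.9 118. ]
handle top
(568, 352) [510.6 293.6 190. ]
(598, 327) [483.8 292.8 190. ]
(640, 345) [478.4 316.5 190. ]
(612, 375) [507.1 320.  190. ]
slice top z68
[ 496.8 -162.9   68. ]
[ 482.  -452.6   68. ]
[ 639.9 -326.6   68. ]
[ 345.8 -296.5   68. ]
[ 483.3 -310.7   68. ]
```

```bash
cat >> h.py <<'E'
from scipy.spatial.transform import Rotation as Ro
def qd(yaw,flip=0):
    # tool z down, tool y (along world direction yaw+flip*pi) ; jaws open perpendicular
    a=yaw+np.pi*flip; y=np.array([np.cos(a),np.sin(a),0]); z=np.array([0,0,-1.]); x=np.cross(y,z)
    q=Ro.from_matrix(np.c_[x,y,z]).as_quat(); return [q[3],q[0],q[1],q[2]]
E
python3 - <<'E'
from h import *
o=manip.get_obs(); q=o["ee_rot"]; Rt=Ro.from_quat([q[1],q[2],q[3],q[0]]).as_matrix()
K,R,t=cam("wrist0"); print("cam in tool",(Rt.T@(-R.T@t-o["eef_pos"])).round(1)); print("axis in tool",(Rt.T@R[2]).round(3)); print(Rt.round(2))
for p in([488,298,300],[488,298,157],[495,-40,300],[495,-40,180],[489,-308,260],[489,-308,330]):
  for yaw in(-0.08,0.19):
    for fl in(0,1):
        j=manip.ik(p,qd(yaw,fl)); print(p,yaw,fl,None if j is None else np.round(j,2))
E
```

```text
cam in tool [  -0.4 -119.6   72.2]
axis in tool [-0.001  0.958 -0.288]
[[ 0.43 -0.    0.9 ]
 [-0.9   0.    0.43]
 [-0.   -1.   -0.  ]]
[488, 298, 300] -0.08 0 [ 0.98 -0.05 -1.18 -1.13 -1.06  0.  ]
[488, 298, 300] -0.08 1 None
[488, 298, 300] 0.19 0 None
[488, 298, 300] 0.19 1 None
[488, 298, 157] -0.08 0 None
[488, 298, 157] -0.08 1 None
[488, 298, 157] 0.19 0 None
[488, 298, 157] 0.19 1 None
[495, -40, 300] -0.08 0 None
[495, -40, 300] -0.08 1 None
[495, -40, 300] 0.19 0 None
[495, -40, 300] 0.19 1 None
[495, -40, 180] -0.08 0 None
[495, -40, 180] -0.08 1 None
[495, -40, 180] 0.19 0 None
[495, -40, 180] 0.19 1 None
[489, -308, 260] -0.08 0 None
[489, -308, 260] -0.08 1 None
[489, -308, 260] 0.19 0 [-1.02  0.13 -1.15 -1.28  1.21 -0.  ]
[489, -308, 260] 0.19 1 None
[489, -308, 330] -0.08 0 [-0.92 -0.19 -1.19 -0.99  0.84  0.  ]
[489, -308, 330] -0.08 1 None
[489, -308, 330] 0.19 0 [-1.02 -0.06 -1.08 -1.02  1.21 -0.  ]
[489, -308, 330] 0.19 1 None
```

```bash
cat >> h.py <<'E'
def qd(yaw,flip=0):
    # tool y down; tool z (camera side) at world direction yaw+flip*pi; jaws perpendicular
    a=yaw+np.pi*flip; z=np.array([np.cos(a),np.sin(a),0]); y=np.array([0,0,-1.]); x=np.cross(y,z)
    q=Ro.from_matrix(np.c_[x,y,z]).as_quat(); return [q[3],q[0],q[1],q[2]]
E
python3 - <<'E'
from h import *
for p in([488,298,300],[488,298,157],[495,-40,325],[495,-40,180],[489,-308,260],[489,-308,330]):
  for yaw in(-0.08,0.19):
    for fl in(0,1):
        j=manip.ik(p,qd(yaw,fl)); print(p,yaw,fl,None if j is None else np.round(j,2))
E
```

```text
[488, 298, 300] -0.08 0 [ 0.55  0.22  0.18  1.53  0.   -2.51]
[488, 298, 300] -0.08 1 [0.55 0.22 0.18 1.53 0.   0.63]
[488, 298, 300] 0.19 0 [ 0.55  0.22  0.18  1.53  0.   -2.78]
[488, 298, 300] 0.19 1 [0.55 0.22 0.18 1.53 0.   0.36]
[488, 298, 157] -0.08 0 [ 0.55  0.23 -0.13  1.22  0.   -2.51]
[488, 298, 157] -0.08 1 [ 0.55  0.23 -0.13  1.22  0.    0.63]
[488, 298, 157] 0.19 0 [ 0.55  0.23 -0.13  1.22  0.   -2.78]
[488, 298, 157] 0.19 1 [ 0.55  0.23 -0.13  1.22  0.    0.36]
[495, -40, 325] -0.08 0 [-0.08  0.08  0.07  1.56  0.    3.14]
[495, -40, 325] -0.08 1 [-0.08  0.08  0.07  1.56  0.   -0.  ]
[495, -40, 325] 0.19 0 [-0.08  0.08  0.07  1.56  0.    2.87]
[495, -40, 325] 0.19 1 [-0.08  0.08  0.07  1.56  0.   -0.27]
[495, -40, 180] -0.08 0 [-0.08  0.08 -0.25  1.24  0.    3.14]
[495, -40, 180] -0.08 1 [-0.08  0.08 -0.25  1.24  0.   -0.  ]
[495, -40, 180] 0.19 0 [-0.08  0.08 -0.25  1.24  0.    2.87]
[495, -40, 180] 0.19 1 [-0.08  0.08 -0.25  1.24  0.   -0.27]
[489, -308, 260] -0.08 0 [-0.56  0.23  0.1   1.44  0.    2.66]
[489, -308, 260] -0.08 1 [-0.56  0.23  0.1   1.44  0.   -0.48]
[489, -308, 260] 0.19 0 [-0.56  0.23  0.1   1.44  0.    2.39]
[489, -308, 260] 0.19 1 [-0.56  0.23  0.1   1.44  0.   -0.75]
[489, -308, 330] -0.08 0 [-0.56  0.25  0.27  1.6   0.    2.66]
[489, -308, 330] -0.08 1 [-0.56  0.25  0.27  1.6   0.   -0.48]
[489, -308, 330] 0.19 0 [-0.56  0.25  0.27  1.6   0.    2.39]
[489, -308, 330] 0.19 1 [-0.56  0.25  0.27  1.6   0.   -0.75]
```

Run:
```python
from h import *
manip.move_to([555,-35,260],qd(0,1)); print(manip.get_obs()["clock"])
snap("wrist","wb"); print(manip.get_obs()["clock"])
manip.move_to([430,298,330],qd(-0.08,1)); snap("wrist","wr"); o=manip.get_obs();print(o["clock"],o["eef_pos"])
```

```text
2.125
2.175
3.5833 [430.58050837 297.11514199 329.66795408]
```

View pics/wb.png

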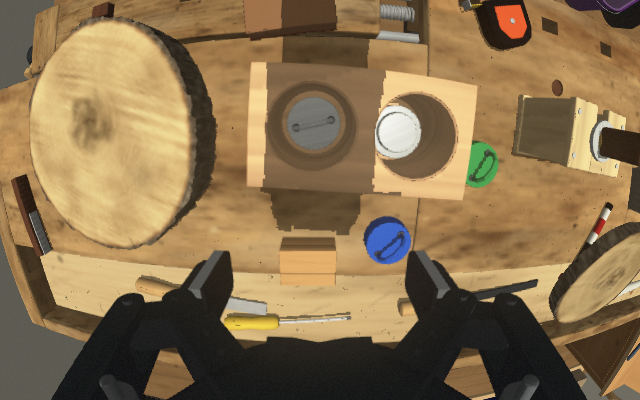

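View pics/wr.png

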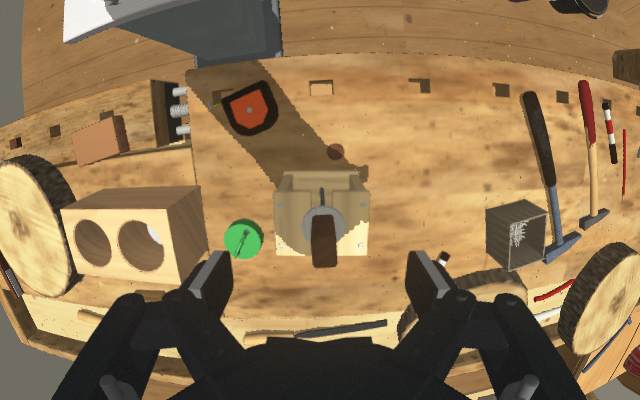

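Run:
```python
from h import *
crop("wb","c3",235,50,395,205,5)
crop("wb","c3b",270,90,360,160,8.5)
crop("wr","c4",265,160,380,280,5)
```

```text
(no output)
```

View pics/c3b.png

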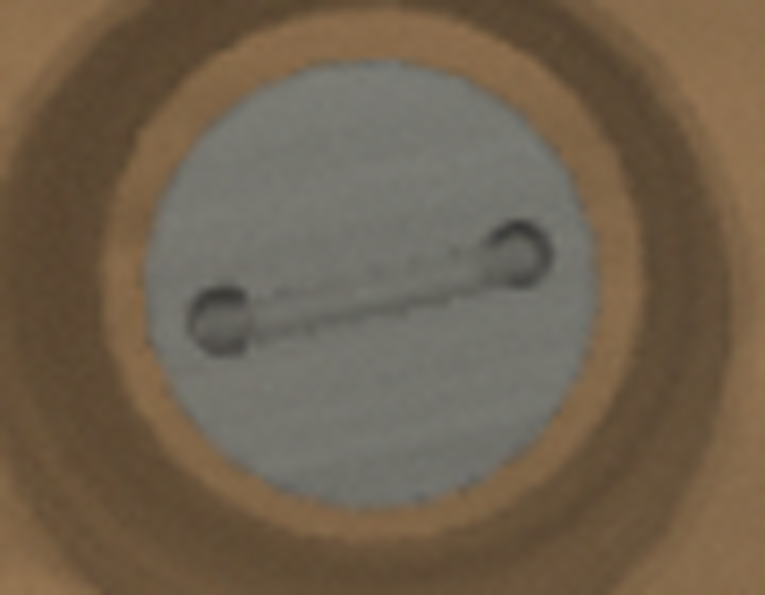

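View pics/c4.png

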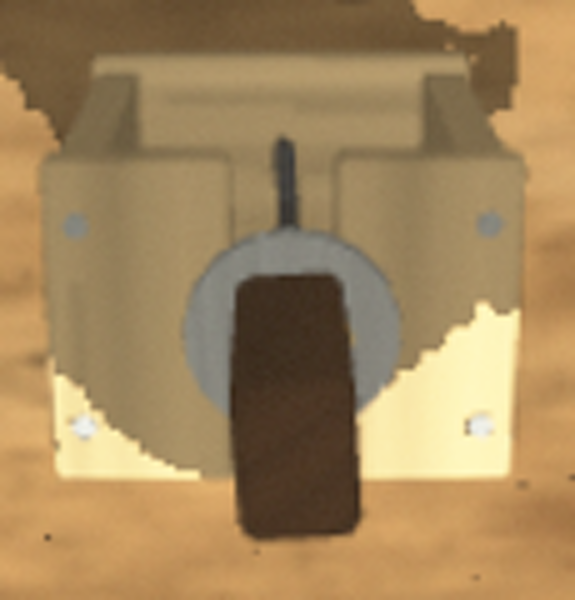

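View pics/c3.png

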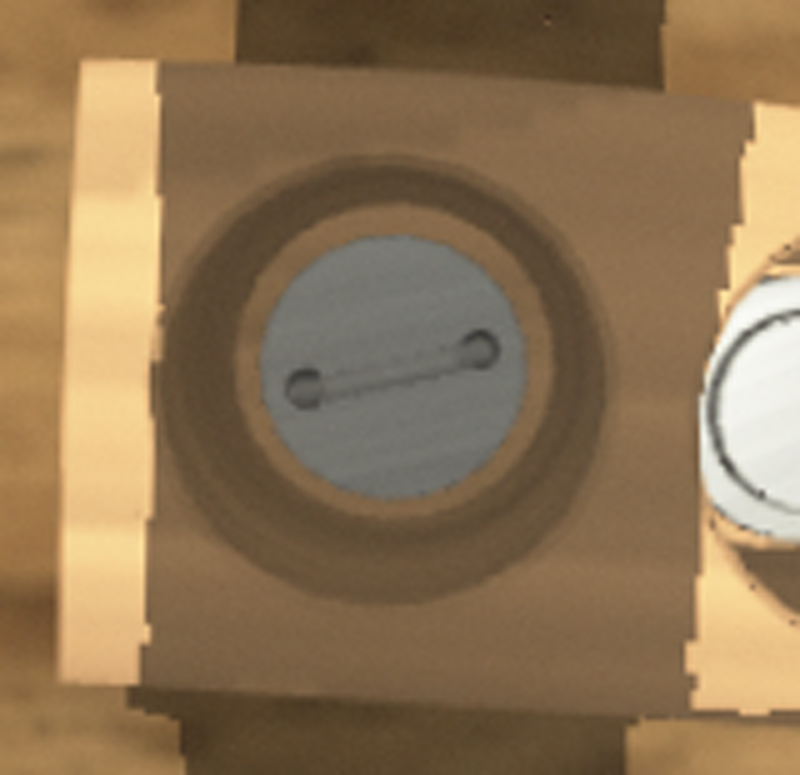

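Run:
```python
from h import *
f=lambda u,v,z:print((u,v),onz("wb",270+u/8.5,90+v/8.5,z,True).round(1))
print("disc ctr z36");f(372,284,36);[f(*p,36) for p in((147,284),(597,284),(372,58),(372,508))]
print("loop ends z66");f(220,320,66);f(518,255,66);f(369,288,66)
g=lambda u,v,z:print((u,v),onz("wb",235+u/5,50+v/5,z,True).round(1))
print("bore top 120");[g(*p,120) for p in((158,380),(605,380),(385,155),(385,605))]
print("bore floor 10");[g(*p,10) for p in((235,365),(553,365),(393,205),(393,520))]
w=lambda u,v,z:print((u,v),onz("wr",265+u/5,160+v/5,z,True).round(1))
print("rack top corners 118");[w(*p,118) for p in((45,155),(522,155),(510,476),(60,476))]
print("slot 118");[w(*p,118) for p in((228,155),(337,155))]
print("foot z23");w(284,145,23)
print("collar z 118-124");[w(*p,120) for p in((183,325),(401,325),(290,228))]
print("handle far edge 190");[w(*p,190) for p in((242,535),(357,532))]
print("handle bottom edge 124");[w(*p,124) for p in((237,277),(343,277))]
im=cv2.imread("pics/raw_wr.png")[205:275,300:350]
cv2.imwrite("pics/c5.png",cv2.resize(np.clip(im.astype(float)*3,0,255).astype(np.uint8),None,fx=8,fy=8,interpolation=cv2.INTER_CUBIC))
im=cv2.imread("pics/raw_top0.png")[195:240,200:255]
cv2.imwrite("pics/c6.png",cv2.resize(im,None,fx=12,fy=12,interpolation=cv2.INTER_CUBIC))
```

```text
disc ctr z36
(372, 284) [496.  -40.9  36. ]
(147, 284) [495.6 -70.2  36. ]
(597, 284) [495.9 -11.8  36. ]
(372, 58) [466.4 -40.8  36. ]
(372, 508) [525.5 -41.1  36. ]
loop ends z66
(220, 320) [498.7 -58.5  66. ]
(518, 255) [491.1 -23.2  66. ]
(369, 288) [495.1 -40.8  66. ]
bore top 120
(158, 380) [493.6 -79.3 120. ]
(605, 380) [494.1  -4.4 120. ]
(385, 155) [456.5 -41.  120. ]
(385, 605) [532.7 -41.4 120. ]
bore floor 10
(235, 365) [496.1 -79.1  10. ]
(553, 365) [496.5  -3.6  10. ]
(393, 205) [458.4 -41.4  10. ]
(393, 520) [534.  -41.7  10. ]
rack top corners 118
(45, 155) [441.2 246.2 118. ]
(522, 155) [449.9 352.5 118. ]
(510, 476) [529.7 347.4 118. ]
(60, 476) [520.7 239.4 118. ]
slot 118
(228, 155) [444.6 287.  118. ]
(337, 155) [446.5 311.1 118. ]
foot z23
(284, 145) [468.3 298.5  23. ]
collar z 118-124
(183, 325) [483.2 273.2 120. ]
(401, 325) [487.3 322.9 120. ]
(290, 228) [462.  299.4 120. ]
handle far edge 190
(242, 535) [500.  286.4 190. ]
(357, 532) [501.3 308.2 190. ]
handle bottom edge 124
(237, 277) [471.2 286.8 124. ]
(343, 277) [473.1 310.3 124. ]
```

View pics/c5.png

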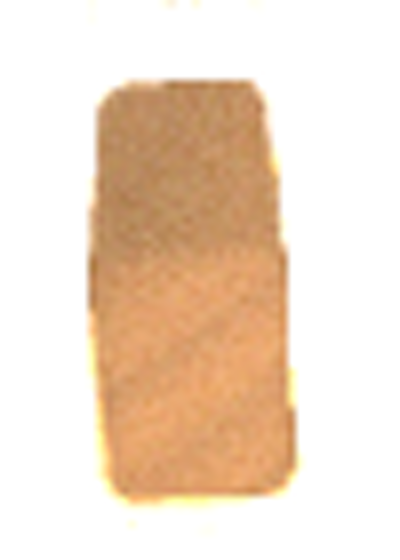

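View pics/c6.png

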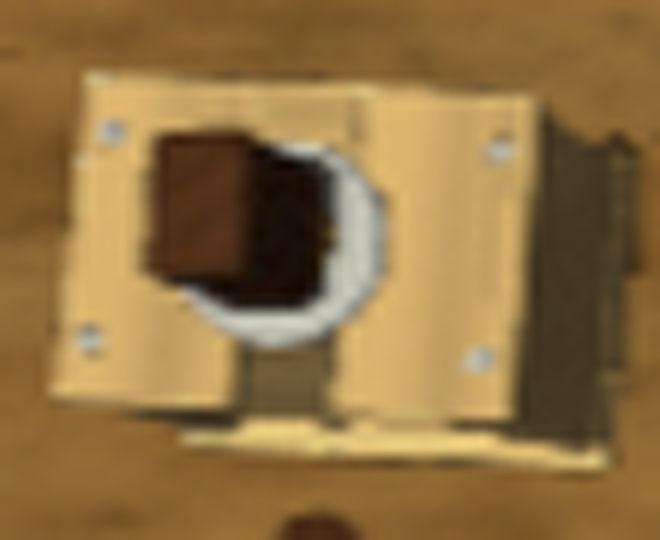

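Run:
```python
from h import *
Q=qd(-0.083,1)
manip.move_to([486.5,297.8,250],Q); manip.pause(0.2)
snap("wrist","wg"); o=manip.get_obs(); print(o["clock"],o["eef_pos"].round(2),o["wrist_force"].round(2))
for p in ([486.5,297.8,190],[486.5,297.8,162]): print(proj("wg",p,True))
```

```text
4.3083 [486.46 298.22 252.17] [-1.3  -0.4   0.68]
[318.21524172 229.47549878]
[318.15633886 214.66025003]
```

View pics/wg.png

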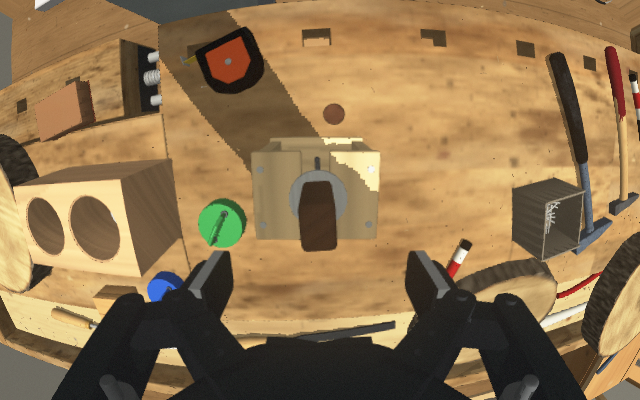

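Run:
```python
from h import *
Q=qd(-0.083,1)
manip.servo_line([486.5,297.8,162],max_speed=120,frame=Q) if False else manip.servo_line([486.5,297.8,162],max_speed=100)
manip.pause(0.2); o=manip.get_obs(); print(o["clock"],o["eef_pos"].round(2),o["wrist_force"].round(2))
manip.set_gripper(18); o=manip.get_obs(); print(o["clock"],o["eef_pos"].round(2),o["wrist_force"].round(2),o["finger_gap"])
snap("wrist","wg2")
```

```text
5.5417 [486.81 297.97 162.66] [0.34 0.72 0.88]
6.1333 [486.6  297.85 162.12] [-0.8  -0.2   0.86] 23.24759441380493
```

View pics/wg2.png

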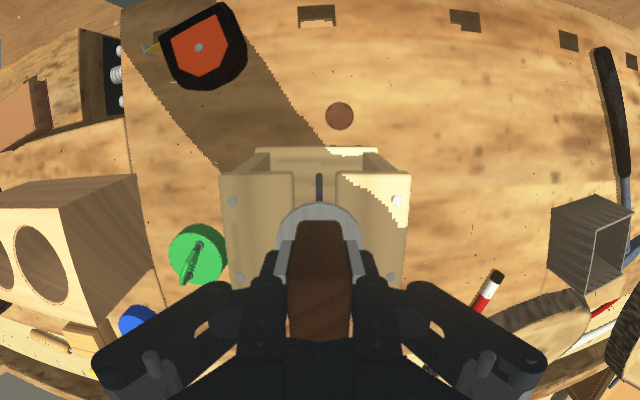

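Run:
```python
from h import *
manip.servo_line([486.5,297.8,285],max_speed=100)
manip.pause(0.1); o=manip.get_obs(); print(o["clock"],o["eef_pos"].round(2),o["wrist_force"].round(2),o["finger_gap"])
snap("wrist","wl"); snap("scene","sl"); crop("wl","wlc",240,150,400,290,5); crop("sl","slc",340,100,470,290,4)
```

```text
7.6667 [486.3  297.66 284.31] [-0.08 -0.42 -0.99] 23.349380136323976
```

View pics/wlc.png

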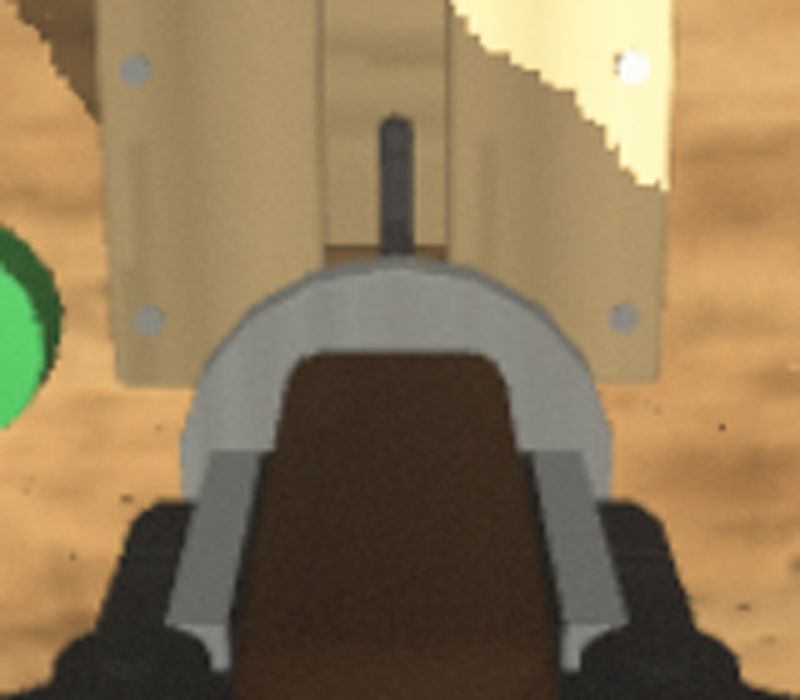

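View pics/slc.png

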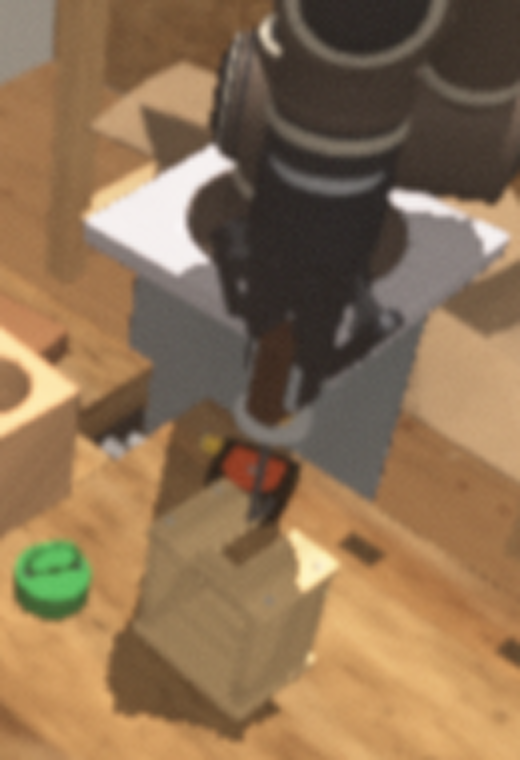

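Run:
```python
from h import *
for v in (118,128):
  p=onz("wl",240+397/5,150+v/5,155,True); h=np.array([-np.cos(.083),np.sin(.083)]); d=p[:2]-manip.get_obs()["eef_pos"][:2]
  print(p.round(1),"along h",d@h,"lat",d@np.array([-h[1],h[0]]))
```

```text
[464.1 299.9 155. ] along h 22.347336806532955 lat -0.34248488568092944
[465.8 299.8 155. ] along h 20.665891391021056 lat -0.34200030273158083
```

```bash
cat >> h.py <<'E'
YL=0.21; L=np.array([495.4,-40.9]); H=-np.array([np.cos(YL),np.sin(YL)])
E
python3 - <<'E'
from h import *
p=L-H*29.5; print(p)
manip.move_to([*p,290],qd(YL,1)); manip.pause(0.3)
o=manip.get_obs(); print(o["clock"],o["eef_pos"].round(2),o["wrist_force"].round(2),o["finger_gap"])
snap("wrist","wa"); crop("wa","wac",240,130,400,280,5)
for q in([*L,66],[*L,36],[*(p+H*22),157]): print(proj("wa",q,True))
E
```

```text
[524.25191198 -34.75043295]
9.3333 [524.36 -34.01 289.94] [-0.14 -1.43 -0.73] 23.38018945210902
[317.75340091 149.43287317]
[317.80259863 146.24072788]
[317.53944641 172.50370862]
```

View pics/wac.png

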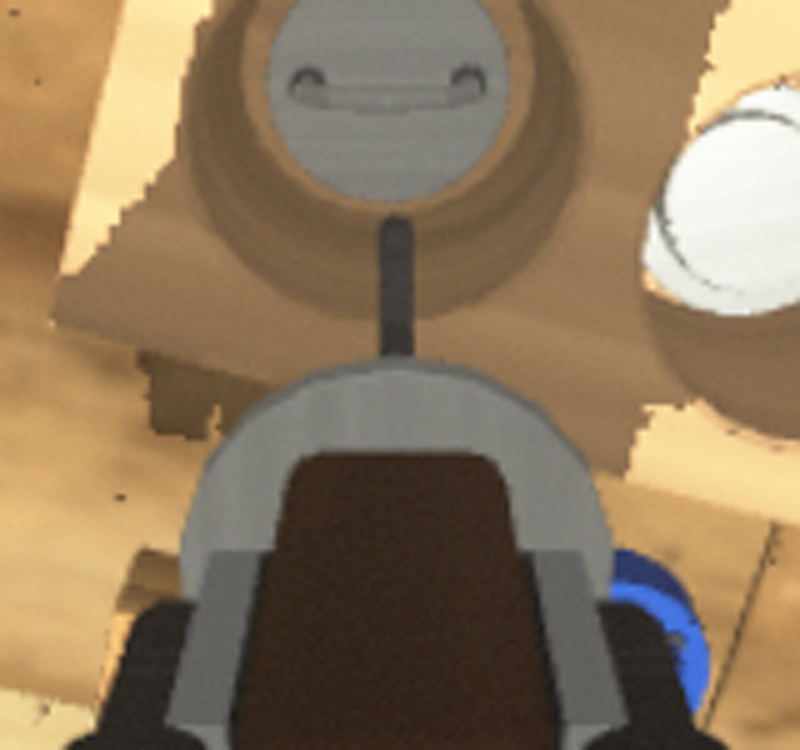

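Run:
```python
from h import *
p=L-H*29.5
manip.servo_line([*p,225],max_speed=100); 
o=manip.get_obs(); print(o["clock"],o["eef_pos"].round(2),o["wrist_force"].round(2))
manip.servo_line([*p,185],max_speed=50); manip.pause(0.2)
o=manip.get_obs(); print(o["clock"],o["eef_pos"].round(2),o["wrist_force"].round(2))
snap("wrist","wd"); crop("wd","wdc",260,110,380,230,5)
for q in([*L,66],[*(p+H*22),56]): print(proj("wd",q,True))
```

```text
10.1833 [524.5  -34.78 225.6 ] [ 0.7  -0.77 -0.36]
11.3333 [524.41 -34.77 185.33] [-0.47  0.53 -0.78]
[318.44856831 166.6551596 ]
[318.45803457 173.37483037]
```

View pics/wdc.png

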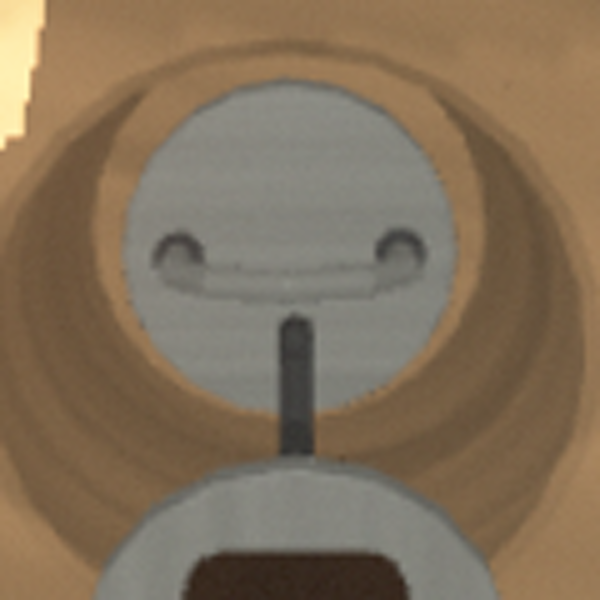

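Run:
```python
from h import *
p=L-H*9.5
manip.servo_line([*p,185],max_speed=40); manip.pause(0.2)
o=manip.get_obs(); print(o["clock"],o["eef_pos"].round(2),o["wrist_force"].round(2))
snap("wrist","we"); crop("we","wec",260,110,380,230,5)
```

```text
12.2333 [504.86 -38.9  184.97] [ 0.07  0.43 -2.01]
```

View pics/wec.png

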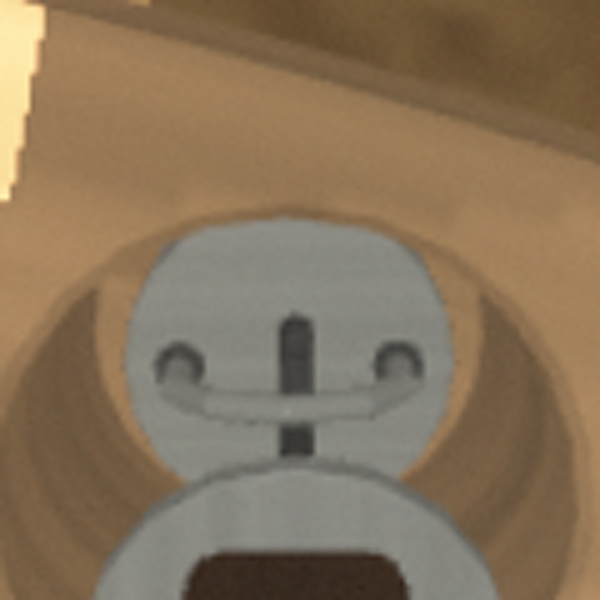

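Run:
```python
from h import *
p=L-H*9.5
manip.servo_line([*p,210],max_speed=20); manip.pause(0.3)
o=manip.get_obs(); print(o["clock"],o["eef_pos"].round(2),o["wrist_force"].round(2))
snap("wrist","wf"); crop("wf","wfc",260,110,380,230,5)
```

```text
13.9833 [504.67 -38.92 209.98] [ 0.72 -0.55 -5.51]
```

View pics/wfc.png

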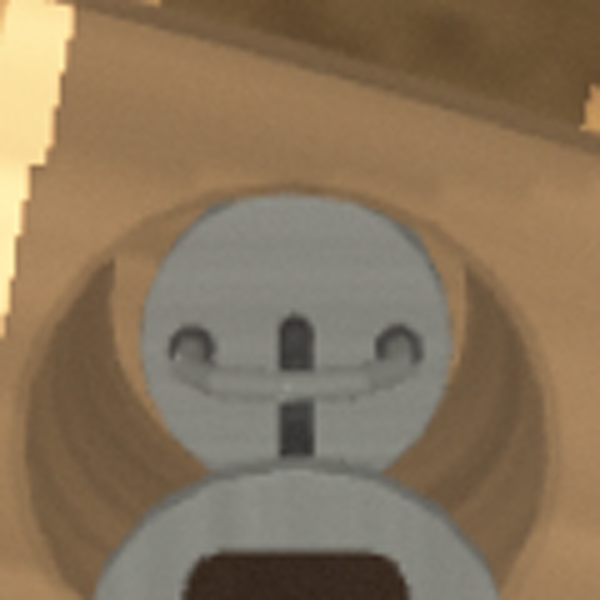

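Run:
```python
from h import *
pts=[onz("wb",u,v,68,True)[:2] for u,v in((30,125),(197,130),(115,18),(128,246),(190,75),(190,190),(45,60),(52,195))]
print(np.round(pts,1).tolist()); (c,ax,an)=cv2.fitEllipse(np.array(pts,np.float32)); print(c,ax)
p=L-H*9.5
manip.servo_line([*p,330],max_speed=60); manip.pause(0.2)
o=manip.get_obs(); print(o["clock"],o["eef_pos"].round(2),o["wrist_force"].round(2))
snap("wrist","wh"); crop("wh","whc",240,110,400,250,5); snap("scene","sh"); crop("sh","shc",250,60,400,260,4)
```

```text
[[462.7, -443.8], [497.1, -163.6], [352.7, -272.2], [635.5, -280.9], [437.8, -169.7], [562.4, -177.9], [377.6, -402.1], [566.1, -412.1]]
(488.59759521484375, -302.17449951171875) (273.8063659667969, 297.5145263671875)
16.3833 [504.63 -38.9  329.89] [ 0.52 -0.26 -5.67]
```

View pics/whc.png

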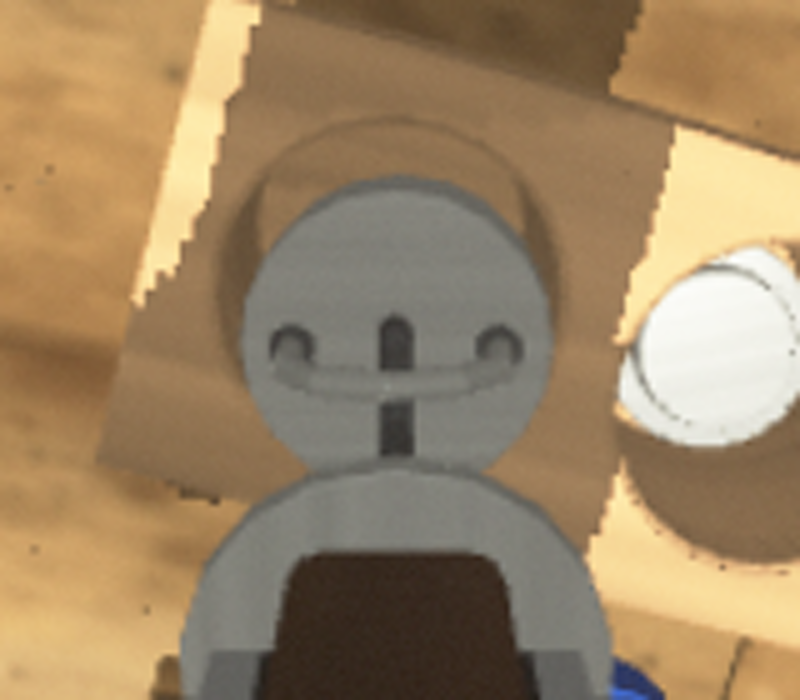

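View pics/shc.png

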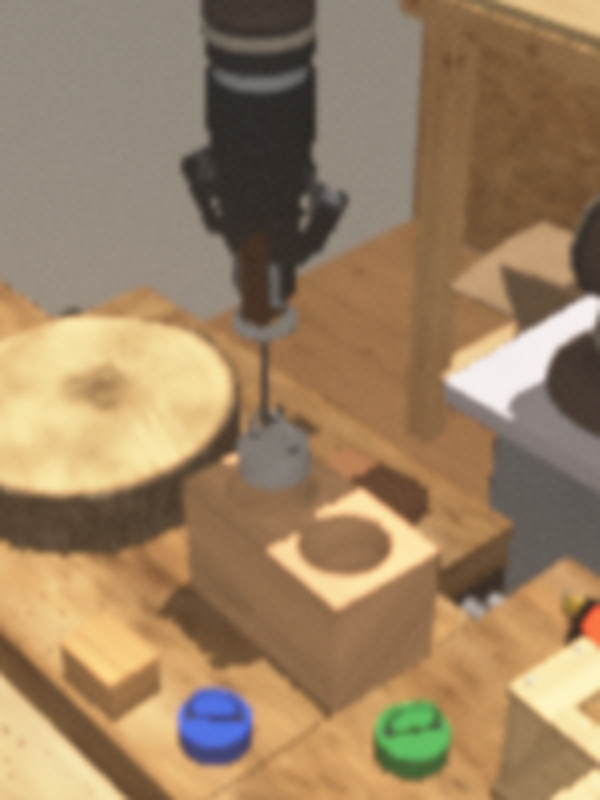

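```bash
cat >> h.py <<'E'
C=np.array([491.,-306.])
E
python3 - <<'E'
from h import *
p=C-H*9.5
manip.servo_line([*p,330],max_speed=80); manip.pause(0.3)
o=manip.get_obs(); print(o["clock"],o["eef_pos"].round(2),o["wrist_force"].round(2))
manip.servo_line([*p,275],max_speed=50); manip.pause(0.5)
o=manip.get_obs(); print(o["clock"],o["eef_pos"].round(2),o["wrist_force"].round(2))
snap("wrist","wi"); crop("wi","wic",240,110,400,250,5);snap("top","ti"); crop("ti","tic",370,150,500,270,5)
E
```

```text
20.25 [ 500.29 -303.99  330.01] [-0.46  0.5  -5.63]
22.0 [ 500.29 -304.04  274.98] [-1.    0.54 -4.45]
```

View pics/wic.png

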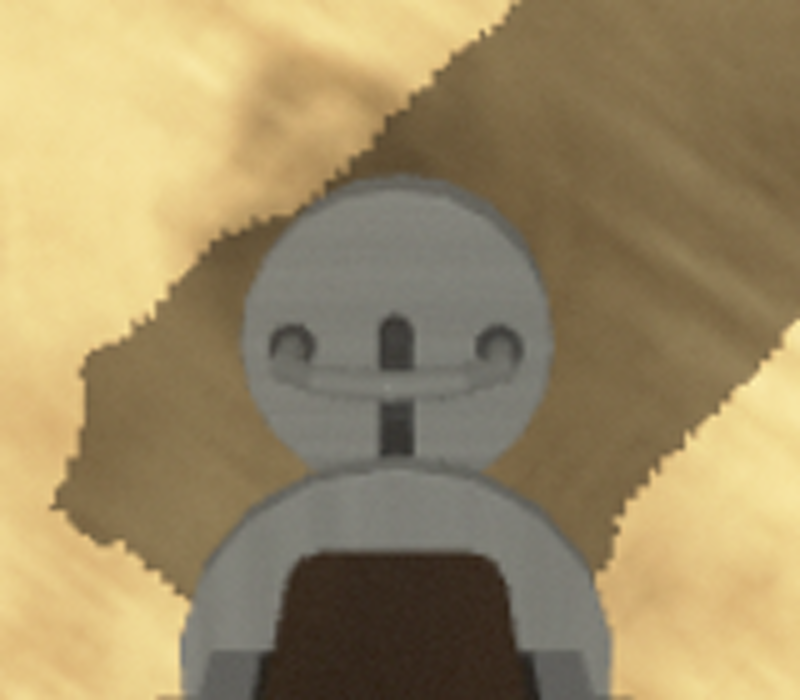

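View pics/tic.png

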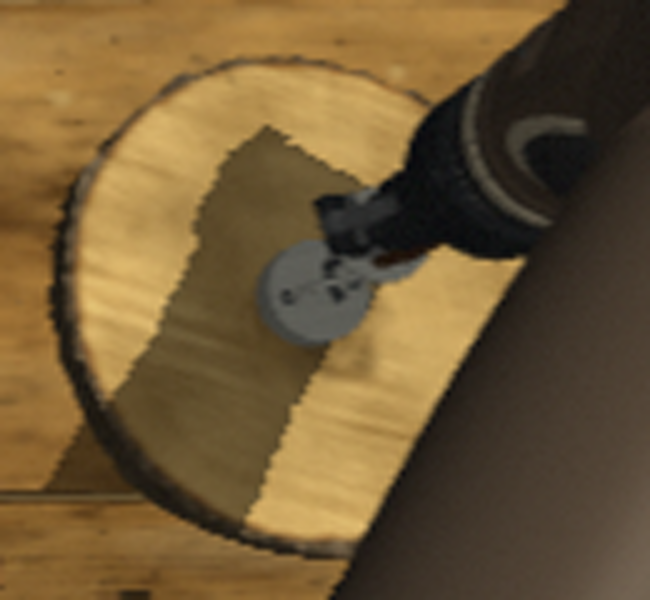

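Run:
```python
from h import *
p=C-H*9.5
manip.servo_line([*p,263],max_speed=25)
manip.servo_line([*p,253],max_speed=10); manip.pause(0.1)
o=manip.get_obs(); print(o["clock"],o["eef_pos"].round(2),o["wrist_force"].round(2))
manip.servo_line([*p,243.5],max_speed=15); manip.pause(0.3)
o=manip.get_obs(); print(o["clock"],o["eef_pos"].round(2),o["wrist_force"].round(2))
snap("wrist","wj"); crop("wj","wjc",240,110,400,250,5)
for q in([*C,122+2],[*C,94]): print(proj("wj",q,True))
```

```text
23.9833 [ 500.32 -304.04  253.09] [-0.13 -0.2  -0.95]
25.0667 [ 500.32 -304.02  243.58] [ 0.99  0.1  -0.92]
[318.42702675 191.44593066]
[318.42738983 182.64470717]
```

View pics/wjc.png

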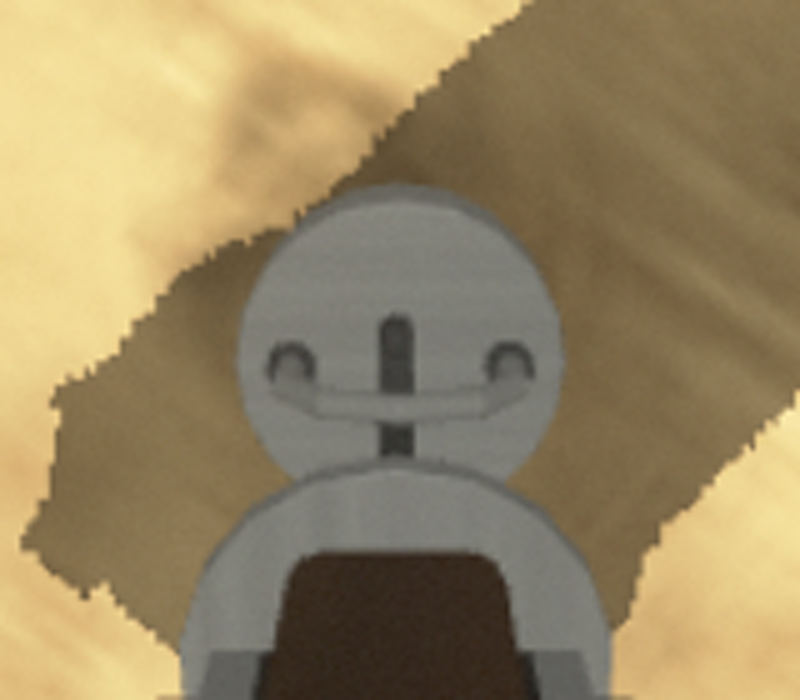

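Run:
```python
from h import *
p=C-H*36
manip.servo_line([*p,243.5],max_speed=30); manip.pause(0.1)
o=manip.get_obs(); print(o["clock"],o["eef_pos"].round(2),o["wrist_force"].round(2))
snap("wrist","wk"); crop("wk","wkc",240,110,400,250,5)
```

```text
26.25 [ 526.05 -298.55  243.53] [ 0.26 -0.27 -1.69]
```

View pics/wkc.png

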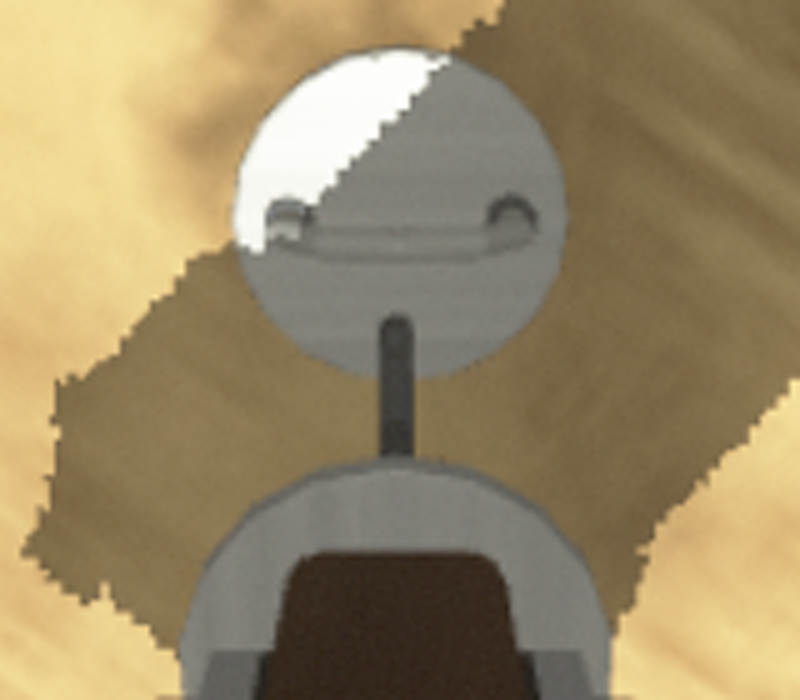

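Run:
```python
from h import *
p=C-H*36
manip.servo_line([*p,310],max_speed=80)
manip.move_to([486.5,297.8,310],qd(-0.083,1)); manip.pause(0.3)
manip.servo_line([486.5,297.8,285],max_speed=80); manip.pause(0.2)
o=manip.get_obs(); print(o["clock"],o["eef_pos"].round(2),o["wrist_force"].round(2),o["finger_gap"])
snap("wrist","wm"); crop("wm","wmc",240,150,400,290,5)
```

```text
30.3833 [486.7  297.93 285.66] [ 0.15 -1.16 -0.81] 23.566180670723654
```

View pics/wmc.png

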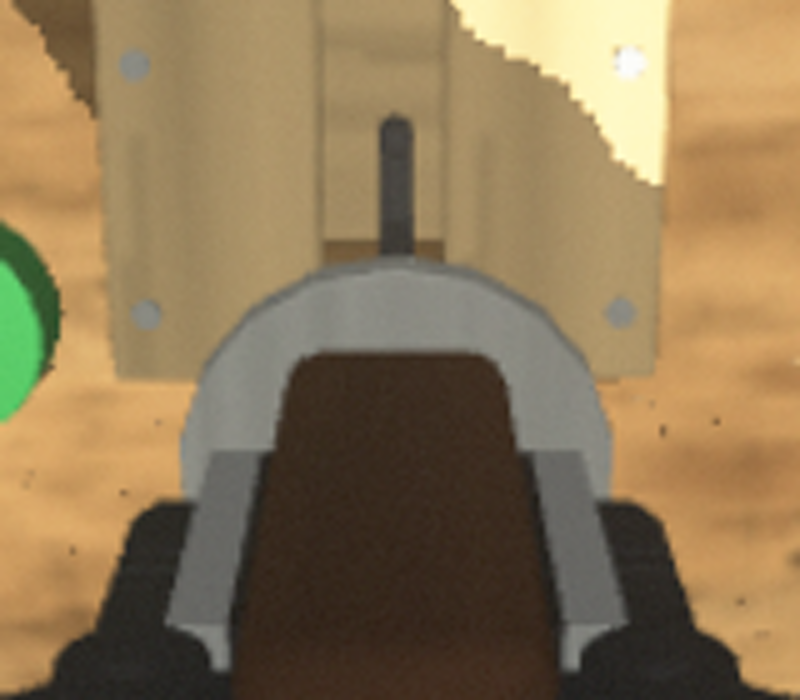

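Same view as at lift-out, with the hook lined up over its slot. Lowering it now.

Run:
```python
from h import *
manip.servo_line([486.5,297.8,175],max_speed=80)
o=manip.get_obs(); print(o["clock"],o["eef_pos"].round(2),o["wrist_force"].round(2))
for z in (166,164,163,162,161.5):
    manip.servo_line([486.5,297.8,z],max_speed=15); manip.pause(0.1)
    o=manip.get_obs(); print(o["clock"],o["eef_pos"].round(2),o["wrist_force"].round(2))
    if o["wrist_force"][2]>3: break
snap("wrist","wn"); crop("wn","wnc",200,130,430,290,3.4)
```

```text
31.9583 [486.79 297.98 175.62] [ 0.03  0.54 -2.07]
32.8083 [486.53 297.84 166.1 ] [ 0.62  0.11 -1.16]
33.1917 [486.47 297.77 163.98] [ 0.07  0.23 -0.34]
33.5417 [486.5 297.8 163. ] [-0.36  0.74 -1.23]
33.8917 [486.64 297.9  162.12] [ 0.13  0.23 -0.23]
34.2417 [486.62 297.88 162.07] [-0.33 -0.22  6.06]
```

View pics/wnc.png

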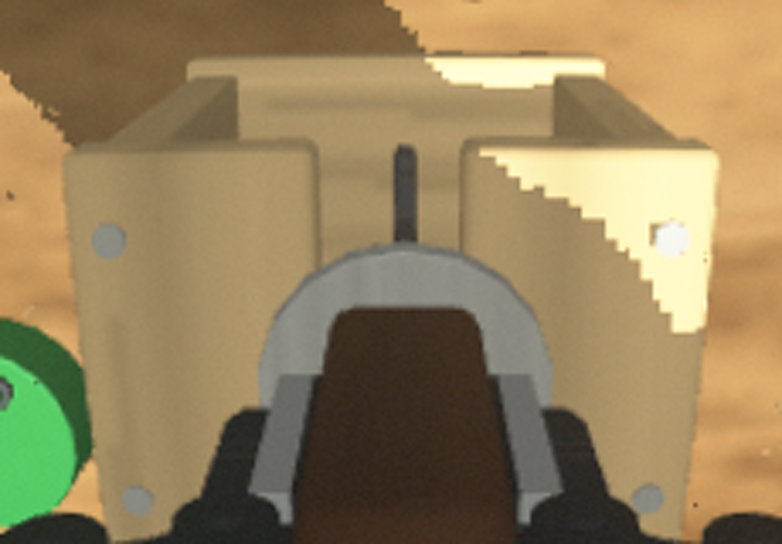

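Run:
```python
from h import *
manip.set_gripper(34); manip.set_gripper(70); manip.pause(0.2)
manip.servo_line([486.5,297.8,290],max_speed=100)
manip.move_to([360,150,360],qd(0.2,1)); manip.pause(0.2)
o=manip.get_obs(); print(o["clock"],o["eef_pos"].round(2),o["wrist_force"].round(2))
snap("scene","sz"); snap("top","tz"); crop("sz","szc",220,110,440,290,3.5); crop("tz","tzc",195,150,495,290,2.6)
```

```text
37.675 [360.66 150.67 358.95] [-0.99  0.17 -0.04]
```

View pics/szc.png

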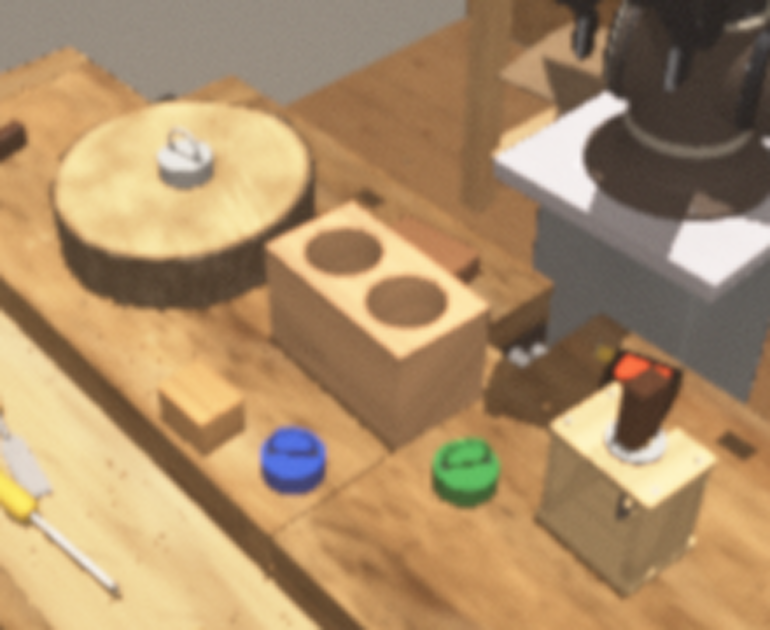

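View pics/tzc.png

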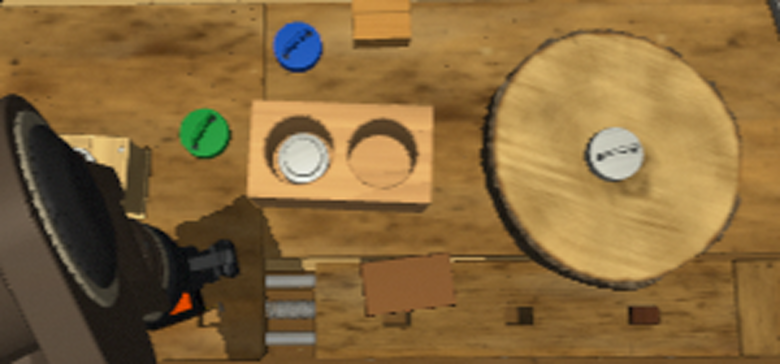

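The plug stands upright in the middle of the slice. The hook hangs upright in its rack, and the plain plug is still in its bore. Handing in.

```bash
python3 -c "
from station import manip
manip.finish_job(); print('done')"
```

```text
the job is handed in; nothing more can be done
done
```

I drew the looped steel plug out of the bore nearer the slice with the hook and set it on the log slice. I then unhooked it, hung the hook back in its rack and handed the job in at about 38 s.

- **Set-down:** the wrist force changed gently, from about -5 N with the plug hanging to about -1 N. It never read more than about 6 N at any check. The gripper never touched the plug.
- **Final pictures:** in the scene and top views the plug stands upright near the middle of the slice, and the hook is upright and seated in its rack. The plain plug is still in its bore, and the blue and green look-alikes are where they were.
- **Slice centre:** my two estimates of it differed by about 6 mm, so I placed the plug between them. No other check failed or disagreed.

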